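Clamp a turning blank with the lift-gate lever

ROBOT

A 7-joint arm with a two-finger parallel gripper is mounted at the origin on a cart in front of the work surface, level with it; the furniture and walls round the work are solid. World frame = base frame: x ahead of the robot, y to its left, z up, the work surface at z = 0. Lengths are in m, angles in rad, forces in N, time in s.
With the tool pointing down it reaches from about 0.35 to 0.9 m from the base axis. Payload 8.1 kg.
Tool frame: the origin (TCP) lies on the front face of the gripper's body, between the roots of the fingers; the fingertips stand 73 mm ahead of it and the grasp point (between the pads) lies 54 mm ahead of it (arm.nose_length is the distance from the TCP to the fingertips, in m); z points along the fingers, y is the line along which they close (so a half turn about z gives the same grasp; the last joint's range is limited). The gripper opens to 85 mm and grips with 20 to 120 N. Pads are 22 mm wide; open, the fingers measure 114 mm over their backs; the gripper's body (76 mm by 85 mm) begins 54 mm behind the grasp point. The pads swing forward as they close: fully open they stand 13 mm farther back than shut.
Start: joints at [-1.227, 0.434, 0.025, 1.573, -0.012, 1.134, -0.075], TCP at [0.27, 0.564, 0.304] pointing down, gripper open.
Joint ranges: [-2.62, 2.62], [-0.44, 2.09], [-1.27, 1.32], [0.08, 2.57], [-1.32, 4.46], [0.12, 2], [-2.74, 2.74]. Speed limits (rad/s): [2.22, 2.22, 3.01, 3.01, 3.14, 3.14, 3.14].

INTERFACE

Orientations are given as a rotation vector (axis times angle).
In Python, from bench import arm gives the robot as it stands.
- The arm moves only by the tool jog_arm, never from a script. Its argument "deltas" is a list of rows, each an object of numbers: "tx", "ty", "tz": the shift along the tool's x, y, z in cm; "twist": the turn about the tool's z in degrees. In form: [{"tx": .., "ty": .., "tz": .., "twist": ..}, ...]. A call has 1 to 8 rows; each row is the pose to reach, as a shift and turn from the pose commanded when the call began, along the tool's axes at that moment; what a row does not reach only later rows make up. A row lasts 1/10 s, in which the tool goes at most 50 mm and 8.59 degrees, less where a joint would pass 70% of its speed; a pose out of reach is approached as far as the arm can. A call with a gripper value outside its range is refused whole. "jaw" is the closure in counts, from 0 (fully open) to 255 (shut), set as the call begins (left out, the last holds). The fingers move at their own pace and stop on an object; "force" is the grip in N (left out, the last holds). Time passes only in rows, so rows that repeat a pose let the fingers close. It gives the time, the measured TCP pose, the force, the opening and the grip force at its end, in the units of the state.
- arm.get_state(): the state, without advancing time (a new reading comes with each control period).
- arm.get_image(name): name is "scene" or "top" or "wrist"; returns a dict with "pixels" (480x640x3 uint8, red, green, blue), "camera_matrix" (3x3 intrinsics, pixels), "origin" and "attitude" of the camera in the world. Camera axes: x right, y down, z forward; pixel columns grow to the right and rows downward; lengths in m; the calibration is good to about 2 mm. A picture is of the moment at which its call begins. There is no depth.
- arm.hand_in(): hands the job in; it is judged then, once.
Trained networks look in the newest picture that a camera, given by its name, has taken for a name from the list of things; names that differ only in an ending like _2 or _b are one class to them, and where a whole thing is asked for, a point or a joint stands for the part that bears it (a point fixed in the world has none). Each returns a list of dicts, best first, with "p" (0 to 1); they miss things now and then, are a little off and sometimes report something else, mostly with a low value. They report only what shows in the picture. A call takes as long as a camera call. They do not tell look-alikes from the thing itself.
- arm.look_for(camera, label): "bbox" ([centre column, centre row, width, height] in pixels, round what is visible of it).
- arm.spot_point(camera, label): "position" ([row, column] in pixels: a listed point, or the origin of a listed thing).
The state is a dict: "clock": time; "joint_positions": joint angles; "joint_vel": joint speeds; "effort": joint torques, N m; "tcp_pos": TCP position; "ee_rot": TCP orientation; "contact_force": force on the tool from outside, world axes, zero at the start; "ft_torque": the same for the moment, N m; "width": finger opening in m; "gripper_force": force on a finger pad.
Only numpy, scipy, OpenCV 4.12 (cv2) and the standard library are available. Lean on these libraries where they do the work, as an engineer would, in place of code of your own. Each camera call takes 0.05 s, during which the arm holds its last target. There are 200 camera calls.

TASK

Clamp the short pale wooden blank in the blue bench clamp: lay it, on the face it rests on now, lengthwise in the bed between the two wooden strips and let go of it. Then take the red handle bar, lift it out of its notch, bring it forward and set it down fully in the middle notch under the strap; let go, take the bar again on the far side of the strap and carry it on into the last notch, fully down, so that the rubber pad presses the blank against the fixed end. Do not push the other loose things on the bench about.

Things in the scene. Friction and masses are not known exactly. Their poses are not given: they have to be found in the camera images.
- pale_blank: squared turning blank of very pale, almost white wood, 100 x 34 x 34 mm, 0.1 to 0.2 kg, lying down. Origin: centre of its underside; x along its length, z up.
- clamp: Blue bench clamp fixed to the bench, base plate 12 mm thick, 110 mm wide (x -115 to 85), then 72 mm (to x 216). Origin: on the bench under the steel strap; x = closing direction (towards bed and fixed end), y across, z up. Two gate rails (y +-14 to +-30, x -80 to 80 mm, tops z 54 to 55 mm) with three pairs of notches. Face of the fixed end at x = 196 mm, its top at z = 52 mm.
- bed (a point): where the middle of the blank's underside is once the blank touches the fixed end (clamp x = 146 mm, on the base plate, z = 12 mm); axes as the clamp's. Wooden strips 10 mm high at y = +-21 to +-29 mm, x 101 to 191 mm. With the head back there is 12 to 16 mm of free length: lay the blank's middle 3 to 9 mm short of this point (towards -x); the pad pushes it home.
- handle (a point): middle of the red handle bar: round, 120 mm long, 18 mm thick (19 in the middle 24 mm), along the clamp's x, at z = 96 mm when down, on a 16 mm square shank; it cannot turn. Grip from above across the bar, 35 to 45 mm from its middle: -x side before the strap, +x side after. Raise 16 to 22 mm to slide. It falls by its weight (2.5 N) when let go.
- head (a joint): travel in m along the clamp's +x of the head, which carries lever and pad: about 0 (+-0.002) in the first notch, 0.051 to 0.061 in the middle one, 0.113 to 0.123 in the last; 3 mm play to each side in a notch; stops at 0.128. Friction about 1.5 N; the pad pushes back with 3 to 13 N over the last 4 to 20 mm, against the blank.
- lever (a joint): lift in m of the lever in the head: 0 fully down in a notch, 0.014 to 0.015 resting on top of the rails, at most 0.024. Its pin holds the head unless it is lifted clear of the notch.
- pad: rubber pad on the front of the head, 24 mm wide, 28 mm high, sprung (0.5 N per mm, 2.5 N preload). Its face is 46 mm ahead (+x) of the handle bar's middle; its origin is at bench level under the bar's middle, and moves back by as much as the pad is pressed in.
- brown_blank: bystander: brown squared blank 130 x 38 x 38 mm, lying loose. Origin: centre of its underside; x along its length.
- bobbin: bystander: turned pale wooden bobbin, 45 mm thick, 66 mm high, standing loose. Origin: centre of its underside.
- screw_jar: bystander: jar of screws with a blue lid, 59 mm thick, 80 mm high, standing loose. Origin: centre of its underside.
- first_notch (a point): floor of the first notch (clamp x = -56 mm, z = 40 mm), axes as the clamp's. Notches are 14 mm deep, 18 mm wide; the lever's cross pin is 12 mm thick. The middle and last notches are cut in a brass insert that sits differently in every clamp: the middle one 51 to 61 mm ahead (+x) of this one, the last exactly 62 mm further; where they are must be seen or felt.
- strap (a point): middle of the steel strap that bridges the slot at clamp x = 0: 12 mm wide in x, underside z = 132 mm, top z = 139 mm, legs at y = +-40 to +-48 mm. The handle bar passes under it; fingers holding the bar do not.
Things that resemble listed ones, but are neither listed nor needed, are in the scene too. Several things have the shape of the pale_blank; the one meant has the colours described above.

How it is judged:
On the way, in this order (a step that is already met when the one before it is completed fails the run):
1. the pale blank lies lengthwise in the bed, let go, with the head still back (y of pale_blank in the frame of bed between -0.007 and 0.007 m and z of pale_blank in the frame of bed between -0.004 and 0.004 m and angle between the x axis of pale_blank and the x axis of bed, either way round below 0.12 rad and value of joint head below 0.02 m and contact force between the fingers and anything else below 0.5 N and x of pale_blank in the frame of bed above -0.02 m), for 0.2 s.
2. the lever is fully down in the middle notch and let go (value of joint head between 0.046 and 0.066 m and value of joint lever below 0.005 m and contact force between the fingers and anything else below 0.5 N), for 0.1 s.
At the end, for the whole second after the job is handed in: Lever in the last notch (head travel over 0.107 m), fully down (lift under 5 mm); pad presses the pale blank with over 2 N; the blank rests lengthwise in the bed, its middle within 4 mm of the bed point along the clamp, 7 mm across, 4 mm in height, turned under 0.12 rad (value of joint head above 0.107 m and value of joint lever below 0.005 m and contact force between pad and pale_blank above 2 N and x of pale_blank in the frame of bed between -0.004 and 0.004 m and y of pale_blank in the frame of bed between -0.007 and 0.007 m and z of pale_blank in the frame of bed between -0.004 and 0.004 m and angle between the x axis of pale_blank and the x axis of bed, either way round below 0.12 rad and linear speed of pale_blank below 0.01 m/s); the robot touches nothing.
It fails at once if the brown blank, the bobbin or the screw jar is moved more than 30 mm (distance of any of brown_blank, bobbin, screw_jar from where it was at the start of the episode above 0.03 m).
It also fails if it takes over 61 s, if anything falls off the work surface, if the arm or the gripper's body presses on something with over 40 N, if the wrist force passes 120 N, or if a joint passes its speed limit or range.

## Working session

There is one attempt and no reset: what is moved stays moved. The work goes in short steps, Python scripts to look and compute and a tool call to move; the robot and the scene stay as the last step left them, time stands still between calls to the robot, and variables do not carry over. Pictures are saved under pics/ and viewed, at most 10 in all, crops included, and the job is handed in when it is done.

Besides the shell and the picture viewer there is one more tool, called as a command line: name --argument value ..., lists and objects as JSON in quotes. jog_arm: Moves the arm, as the interface text tells. Its arguments: {"type":"object","properties":{"deltas":{"type":"array"},"jaw":{"type":"number"},"force":{"type":"number"}},"required":["deltas"]}

```bash
mkdir -p pics; cat > h.py <<'E'
import numpy as np, cv2, json, pickle
from scipy.spatial.transform import Rotation as R
from bench import arm
def rot(a):
    a=np.array(a,float)
    return a if a.shape==(3,3) else (R.from_rotvec(a).as_matrix() if a.size==3 else R.from_quat(a).as_matrix())
def ray(im,col,row,z):
    K=np.array(im["camera_matrix"]);d=rot(im["attitude"])@np.linalg.inv(K)@[col,row,1]
    o=np.array(im["origin"]);return o+d*(z-o[2])/d[2]
def proj(im,p):
    c=rot(im["attitude"]).T@(np.array(p)-im["origin"]);u=np.array(im["camera_matrix"])@c;return u[:2]/u[2]
def snap(cam,f=None):
    im=arm.get_image(cam)
    if f: cv2.imwrite(f,cv2.cvtColor(np.array(im["pixels"]),cv2.COLOR_RGB2BGR))
    return im
def save(im,f): pickle.dump({k:np.array(v) for k,v in im.items()},open(f,'wb'))
def load(f): return pickle.load(open(f,'rb'))
E
python3 - <<'E'
from h import *
np.set_printoptions(precision=4,suppress=True)
for c in ("top","scene"):
    im=snap(c,f"pics/{c}0.png");save(im,c+".pkl");print(c,np.array(im["origin"]),np.array(im["attitude"]).tolist(), im["camera_matrix"][0])
    for n in "pale_blank clamp handle head brown_blank bobbin screw_jar".split():
        print(n,[(np.round(b["bbox"]).tolist(),round(b["p"],2)) for b in arm.look_for(c,n)[:5]])
    for n in "pale_blank clamp bed handle first_notch strap pad bobbin screw_jar brown_blank".split():
        print(n,[(np.round(b["position"],1).tolist(),round(b["p"],2)) for b in arm.spot_point(c,n)[:4]])
print(arm.get_state())
E
```

```text
top [ 0.2749 -0.0777  1.3073] [-2.1301866569168646, 2.1269300904338415, -0.23980437138243443] [449.2376   0.     317.6521]
pale_blank [([460.0, 294.0, 32.0, 33.0], 0.87), ([410.0, 274.0, 30.0, 35.0], 0.77), ([359.0, 270.0, 19.0, 35.0], 0.76)]
clamp [([196.0, 242.0, 71.0, 119.0], 0.7)]
handle []
head [([180.0, 273.0, 28.0, 42.0], 0.65), ([360.0, 268.0, 23.0, 37.0], 0.43)]
brown_blank [([343.0, 220.0, 18.0, 42.0], 0.55)]
bobbin [([397.0, 234.0, 15.0, 14.0], 0.72)]
screw_jar [([420.0, 201.0, 20.0, 23.0], 0.93), ([180.0, 272.0, 28.0, 41.0], 0.56)]
pale_blank [([275.1, 407.7], 0.95), ([271.5, 357.4], 0.94), ([294.2, 463.0], 0.85)]
clamp [([256.6, 196.6], 0.58)]
bed [([208.5, 213.1], 0.64)]
handle [([267.9, 179.1], 0.91)]
first_notch [([271.3, 182.0], 0.66)]
strap [([246.7, 182.0], 0.93)]
pad []
bobbin [([235.6, 398.2], 0.84)]
screw_jar [([205.4, 415.6], 0.59)]
brown_blank [([223.9, 341.6], 0.66)]
scene [-0.0846 -0.5468  0.867 ] [-2.127113599500928, 1.1128707789820738, -0.44957134963451856] [434.9402   0.     319.7066]
pale_blank [([446.0, 400.0, 34.0, 52.0], 0.79), ([398.0, 345.0, 25.0, 4
[... 551 characters left out ...]
tch [([227.0, 188.6], 0.63)]
strap []
pad []
bobbin [([303.5, 404.6], 0.72)]
screw_jar [([291.0, 446.2], 0.84)]
brown_blank [([266.5, 354.9], 0.79), ([186.9, 206.1], 0.61)]
{'clock': 1.8, 'joint_positions': array([-1.2266,  0.4345,  0.025 ,  1.5732, -0.0116,  1.134 , -0.0751]), 'joint_vel': array([-0.0014,  0.0014,  0.0005, -0.0004, -0.0005,  0.0006, -0.0012]), 'effort': array([ -0.    , -67.0279,   1.024 , -31.656 ,   0.0155,   0.0025,
         0.    ]), 'tcp_pos': array([0.2701, 0.5636, 0.3039]), 'ee_rot': array([0.6962, 3.0635, 0.    ]), 'contact_force': array([ 0.8859, -0.3154, -0.3962]), 'ft_torque': array([ 0.0189, -0.0579,  0.0107]), 'gripper_force': 0.0, 'width': 0.08515089291168439}
```

```bash
python3 - <<'E'
import cv2,numpy as np
a=cv2.imread('pics/top0.png')[160:330,140:500]; a=cv2.resize(a,(792,374),interpolation=cv2.INTER_CUBIC)
b=cv2.imread('pics/scene0.png')[160:440,140:500]; b=cv2.resize(b,(790,614)[:2],interpolation=cv2.INTER_CUBIC)
cv2.imwrite('pics/a.png',a);cv2.imwrite('pics/b.png',cv2.resize(b,(770,599)))
E
```

```text
(no output)
```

View pics/a.png

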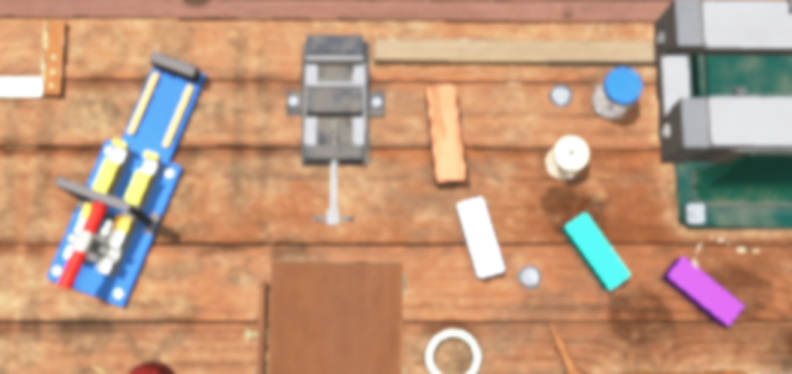

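View pics/b.png

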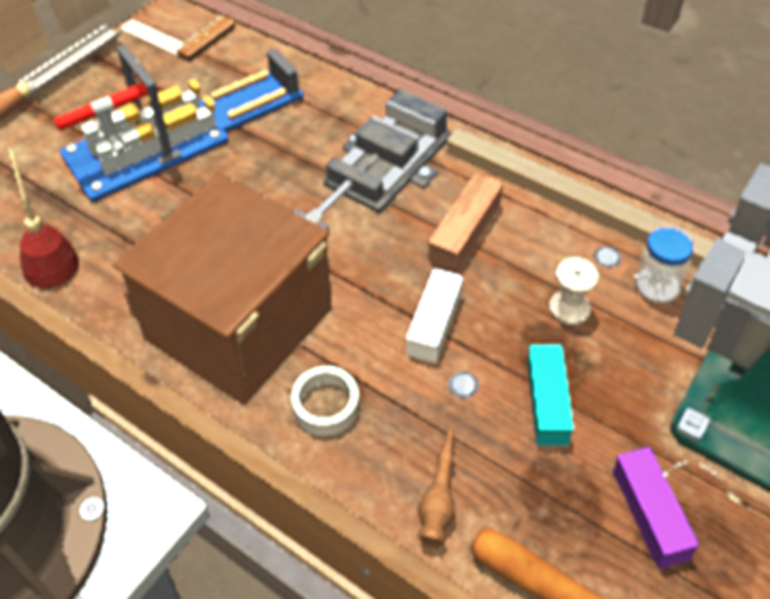

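```bash
python3 - <<'E'
from h import *
np.set_printoptions(precision=4,suppress=True)
t=load('top.pkl');s=load('scene.pkl')
P={'bed':((213.1,208.5),(253,203.5),.012),'handle':((179.1,267.9),(185,210.7),.096),'first_notch':((182,271.3),(188.6,227),.04),'strap':((182,246.7),None,.1355),'clamp':((196.6,256.6),None,0),
'pale':((357.4,271.5),(343.4,310.5),0),'brown':((341.6,223.9),(354.9,266.5),0),'bobbin':((398.2,235.6),(404.6,303.5),0),'jar':((415.6,205.4),(446.2,291),0)}
for n,(a,b,z) in P.items(): print(n,ray(t,*a,z)[:2],ray(s,*b,z)[:2] if b else '')
px=t['pixels'].astype(int);hsv=cv2.cvtColor(t['pixels'],cv2.COLOR_RGB2HSV)
m=np.zeros(px.shape[:2],np.uint8);sub=(px.min(2)>185);m[240:300,330:385]=sub[240:300,330:385]
c=max(cv2.findContours(m,0,2)[0],key=cv2.contourArea)
w=np.array([ray(t,*p,.034)[:2] for p in c[:,0]],np.float32)
r=cv2.minAreaRect(w);print('pale',r, cv2.contourArea(c))
# whole box incl. scene
px=s['pixels'].astype(int)
# red bar
m=((hsv[...,0]<8)|(hsv[...,0]>172))&(hsv[...,1]>180)&(hsv[...,2]>120)
mm=np.zeros_like(m,np.uint8);mm[235:300,155:205]=m[235:300,155:205]
q=np.array([ray(t,x,y,.1)[:2] for y,x in np.argwhere(mm)]);print('red',len(q),q.mean(0))
u,S,v=np.linalg.svd(q-q.mean(0),full_matrices=False);pr=(q-q.mean(0))@v[0];print(v[0],np.degrees(np.arctan2(v[0][1],v[0][0])),pr.min(),pr.max())
# blue
m=(hsv[...,0]>100)&(hsv[...,0]<125)&(hsv[...,1]>150)
mm=np.zeros_like(m,np.uint8);mm[170:310,150:250]=m[170:310,150:250]
pts=np.argwhere(mm)[:,::-1];w=np.array([ray(t,x,y,.012)[:2] for x,y in pts],np.float32);print('blue',len(w),cv2.minAreaRect(w))
E
```

```text
bed [0.6329 0.1985] [0.628  0.2115]
handle [0.4433 0.2643] [0.4311 0.2695]
first_notch [0.4415 0.2715] [0.4262 0.2681]
strap [0.4941 0.2489] 
clamp [0.4902 0.2426] 
pale [ 0.4474 -0.2287] [ 0.4574 -0.2265]
brown [ 0.5908 -0.1839] [ 0.5947 -0.1744]
bobbin [ 0.5557 -0.3531] [ 0.5603 -0.339 ]
jar [ 0.6497 -0.4096] [ 0.6545 -0.4071]
pale ((0.4552866518497467, -0.2265259474515915), (0.10399749875068665, 0.03840704262256622), 15.473081588745117) 434.0
red 63 [0.4375 0.263 ]
[-0.9356  0.3532] 159.31926990414013 -0.04861985096489072 0.05545757296845094
blue 910 ((0.5318442583084106, 0.22765931487083435), (0.09943685680627823, 0.3109954595565796), 69.3572769165039)
```

jog_arm --deltas '[{"tx":-34.6,"ty":-18.9,"tz":-3,"twist":-5},{"tx":-34.6,"ty":-18.9,"tz":-3,"twist":-5},{"tx":-34.6,"ty":-18.9,"tz":-3,"twist":-5},{"tx":-34.6,"ty":-18.9,"tz":-3,"twist":-5},{"tx":-34.6,"ty":-18.9,"tz":-3,"twist":-5},{"tx":-34.6,"ty":-18.9,"tz":-3,"twist":-5},{"tx":-34.6,"ty":-18.9,"tz":-3,"twist":-5},{"tx":-34.6,"ty":-18.9,"tz":-3,"twist":-5}]' --jaw 0

```text
clock: 2.6
tcp_pos: [0.5016, 0.2413, 0.3344]
ee_rot: [0.563, 3.09, 0.001]
contact_force: [0.7, 0.1, -0.4]
width: 0.0854
gripper_force: 0.0
```

jog_arm --deltas '[{"tx":0},{"tx":0},{"tx":0}]'

```text
invalid input at $.deltas[0]: expected keys tx, ty, tz, twist
```

```bash
python3 - <<'E'
from h import *
np.set_printoptions(precision=4,suppress=True)
im=snap("wrist","pics/w1.png");save(im,"w1.pkl");st=arm.get_state();print(st['clock'],st['tcp_pos'],st['ee_rot'],np.array(im['origin']),rot(im['attitude'])[:,2])
for n in "bed handle first_notch strap clamp".split():
    print(n,[(np.round(b["position"],1).tolist(),round(b["p"],2)) for b in arm.spot_point("wrist",n)[:3]])
E
```

```text
2.65 [0.5064 0.2336 0.3351] [ 0.5765  3.0833 -0.0042] [0.4292 0.2682 0.4042] [ 0.2801 -0.1051 -0.9542]
bed [([305.5, 326.5], 0.85)]
handle [([125.9, 320.0], 0.61)]
first_notch [([123.4, 325.1], 0.83)]
strap [([205.5, 325.2], 0.71)]
clamp [([177.6, 324.1], 0.82)]
```

View pics/w1.png

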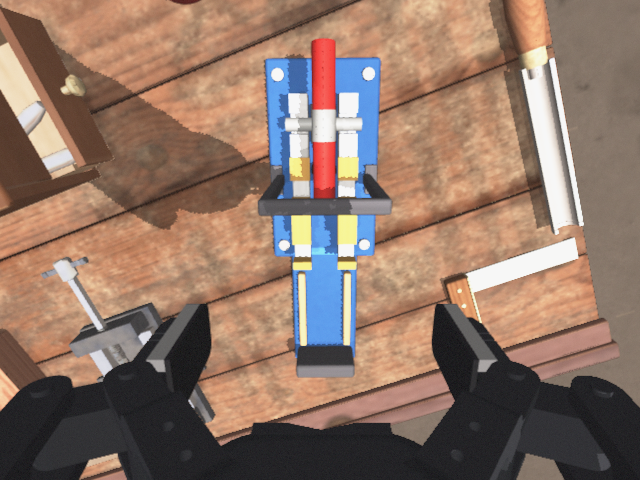

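```bash
python3 - <<'E'
from h import *
from scipy.optimize import least_squares
np.set_printoptions(precision=4,suppress=True)
w=load('w1.pkl')
M=np.array([[-.115,-.055,.012],[-.115,.055,.012],[.085,-.055,.012],[.085,.055,.012],[.101,-.025,.022],[.191,-.025,.022],[.101,.025,.022],[.191,.025,.022],[0,0,.139],[-.116,0,.1]])
U=np.array([[265,59],[380,58],[275,255],[374,255],[302,273],[304,346],[347,273],[347,345],[325,202],[323,40]])
def W(p): 
    c,s=np.cos(p[2]),np.sin(p[2]);return np.c_[p[0]+c*M[:,0]-s*M[:,1],p[1]+s*M[:,0]+c*M[:,1],M[:,2]]
f=lambda p:(np.array([proj(w,q) for q in W(p)])-U).ravel()
r=least_squares(f,[.49,.245,-.36],loss='soft_l1');p=r.x;print(p,np.degrees(p[2]));print(r.fun.reshape(-1,2))
def rect(z,f,x0=-.13,x1=.22,y=.06,k=2200):
    xs=np.arange(x0,x1,1/k);ys=np.arange(-y,y,1/k);X,Y=np.meshgrid(xs,ys[::-1]);c,s=np.cos(p[2]),np.sin(p[2])
    Q=np.stack([p[0]+c*X-s*Y,p[1]+s*X+c*Y,np.full_like(X,z)],-1)-w['origin']
    u=Q@rot(w['attitude'])@w['camera_matrix'].T;u=(u[...,:2]/u[...,2:]).astype(np.float32)
    o=cv2.cvtColor(cv2.remap(w['pixels'],u,None,cv2.INTER_CUBIC),cv2.COLOR_RGB2BGR)
    for i in np.arange(-.12,.22,.02): cv2.line(o,(int((i-x0)*k),0),(int((i-x0)*k),6 if abs(i)>1e-6 else 20),(0,0,0),1)
    return o
cv2.imwrite('pics/r.png',np.vstack([rect(.0545,0),rect(.012,0)]))
json.dump(p.tolist(),open('clamp.json','w'))
for n,(v,u,z) in dict(bed=(305.5,326.5,.012),handle=(125.9,320,.096),first=(123.4,325.1,.04),strap=(205.5,325.2,.1355),clamp=(177.6,324.1,0)).items():
    q=ray(w,u,v,z)[:2]-p[:2];c,s=np.cos(p[2]),np.sin(p[2]);print(n,c*q[0]+s*q[1],-s*q[0]+c*q[1])
E
```

```text
[ 0.4885  0.2489 -0.3485] -19.970128574092474
[[-1.066  -1.6143]
 [ 1.1398 -2.1282]
 [-0.7225  1.9938]
 [ 0.7193  0.8603]
 [-0.39    0.7923]
 [-0.2714 -0.1118]
 [ 0.7905  0.2776]
 [ 0.0863  0.4305]
 [-0.0498  5.2684]
 [-0.0268 -2.9151]]
bed 0.14479365556217497 0.001756861521379452
handle -0.05461772283310387 -0.002926292123582681
first -0.05536041929022846 0.0016190939735794413
strap -0.0004787673224287524 0.00021904310660279
clamp 0.00048103465846660603 0.00048680380156270744
```

View pics/r.png

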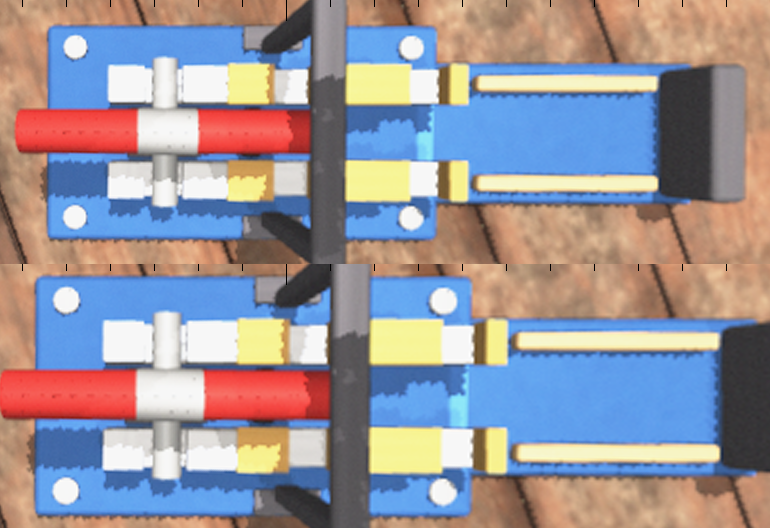

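```bash
cat >> h.py <<'E'
def plan(xy,yaw,z):
    """shift in tool axes (cm) and twist (deg) to TCP xy, tool-x yaw deg (mod 180), z"""
    st=arm.get_state();Rm=rot(st['ee_rot']);p=np.array(st['tcp_pos'])
    d=Rm.T@(np.array([*xy,z])-p);cur=np.degrees(np.arctan2(Rm[1,0],Rm[0,0]))
    dy=(yaw-cur+90)%180-90
    print('t',round(st['clock'],2),'tcp',p.round(4),'xyaw',round(cur,2),'tilt',Rm[:,2].round(4),'j7',round(st['joint_positions'][6],3),'-> cm',(d*100).round(2),'twist',round(-dy,2),'F',np.round(st['contact_force'],2),'w',round(st['width'],4),'g',st['gripper_force'])
def cl(x,y=0):
    p=json.load(open('clamp.json'));c,s=np.cos(p[2]),np.sin(p[2]);return [p[0]+c*x-s*y,p[1]+s*x+c*y]
CY=lambda:np.degrees(json.load(open('clamp.json'))[2])
E
python3 -c "
from h import *
plan([.4553,-.2265],15.5,.25)"
```

```text
t 2.9 tcp [0.4998 0.2447 0.3338] xyaw 159.48 tilt [-5.e-04  6.e-04 -1.e+00] j7 0.708 -> cm [-12.36 -45.7    8.36] twist -36.02 F [-0.54  0.02  0.68] w 0.0852 g 0.0
```

```bash
cat > fit.py <<'E'
from h import *
from scipy.optimize import least_squares
M=np.array([[-.115,-.055,.012],[-.115,.055,.012],[.085,-.055,.012],[.085,.055,.012],[.101,-.025,.022],[.191,-.025,.022],[.101,.025,.022],[.191,.025,.022]])
U=np.array([[265,59],[380,58],[275,255],[374,255],[302,273],[304,346],[347,273],[347,345]],np.float32)
a=load('w1.pkl');w=snap('wrist');save(w,'w2.pkl')
V,ok,_=cv2.calcOpticalFlowPyrLK(cv2.cvtColor(a['pixels'],7),cv2.cvtColor(np.array(w['pixels']),7),U[:,None],None,winSize=(25,25),maxLevel=4)
V=V[:,0];print((V-U).round(1).tolist(),ok.ravel())
def W(p):
    c,s=np.cos(p[2]),np.sin(p[2]);return np.c_[p[0]+c*M[:,0]-s*M[:,1],p[1]+s*M[:,0]+c*M[:,1],M[:,2]]
r=least_squares(lambda p:(np.array([proj(w,q) for q in W(p)])-V).ravel(),[.49,.245,-.36],loss='soft_l1')
print(r.x.round(4),np.degrees(r.x[2]));print(r.fun.reshape(-1,2).round(1).tolist())
json.dump(r.x.tolist(),open('clamp.json','w'))
for n,z in dict(bed=.012,handle=.096,first_notch=.04,strap=.1355,clamp=0).items():
    for b in arm.spot_point('wrist',n)[:1]:
        q=ray(w,b['position'][1],b['position'][0],z)[:2]-r.x[:2];c,s=np.cos(r.x[2]),np.sin(r.x[2]);print(n,round(c*q[0]+s*q[1],4),round(-s*q[0]+c*q[1],4))
E
python3 fit.py
```

```text
[[-2.200000047683716, 3.700000047683716], [-2.4000000953674316, 3.9000000953674316], [-2.5, 3.0], [-2.5, 3.299999952316284], [-2.5999999046325684, 3.299999952316284], [-2.5999999046325684, 2.9000000953674316], [-2.4000000953674316, 3.4000000953674316], [-2.5, 3.0]] [1 1 1 1 1 1 1 1]
[ 0.4885  0.2489 -0.3486] -19.970827546175588
[[-1.1, -1.5], [1.0, -2.0], [-0.7, 2.0], [0.7, 0.8], [-0.3, 0.6], [-0.3, -0.0], [0.7, 0.1], [0.0, 0.5]]
bed 0.1449 0.0027
handle -0.0526 -0.0024
first_notch -0.0538 -0.0004
strap 0.0003 -0.0008
clamp -0.001 -0.0007
```

jog_arm --deltas '[{"tx":-2.0,"ty":-5.7,"tz":0,"twist":-8},{"tx":-4.0,"ty":-11.4,"tz":0,"twist":-16},{"tx":-6.0,"ty":-17.1,"tz":0,"twist":-24},{"tx":-8.0,"ty":-22.8,"tz":0,"twist":-32},{"tx":-10.0,"ty":-28.5,"tz":0,"twist":-36},{"tx":-11.0,"ty":-34,"tz":2,"twist":-36},{"tx":-12.0,"ty":-39.5,"tz":4,"twist":-36},{"tx":-12.4,"ty":-45.7,"tz":8.4,"twist":-36}]'

```text
clock: 4.0
tcp_pos: [0.4747, -0.142, 0.2925]
ee_rot: [-0.421, 3.11, -0.002]
contact_force: [0.9, 0.7, -0.6]
width: 0.0851
gripper_force: 0.0
```

jog_arm --deltas '[{"tx":0,"ty":0,"tz":0,"twist":0},{"tx":0,"ty":0,"tz":0,"twist":0},{"tx":0,"ty":0,"tz":0,"twist":0},{"tx":0,"ty":0,"tz":0,"twist":0}]'

```text
clock: 4.4
tcp_pos: [0.475, -0.1383, 0.2922]
ee_rot: [-0.425, 3.112, 0.0]
contact_force: [-0.1, 0.0, 0.5]
width: 0.0852
gripper_force: 0.0
```

```bash
python3 - <<'E'
from h import *
im=snap("wrist","pics/w3.png");save(im,'w3.pkl')
px=np.array(im['pixels']).astype(int);m=((px.min(2)>170)&(px.max(2)-px.min(2)<40)).astype(np.uint8)
for c in sorted(cv2.findContours(m,0,2)[0],key=cv2.contourArea)[-3:]:
    w=np.array([ray(im,*p,.034)[:2] for p in c[:,0]],np.float32);print(cv2.contourArea(c),c.mean(0),cv2.minAreaRect(w))
print(arm.spot_point('wrist','pale_blank')[:3])
plan([.4553,-.2265],15.5,.25)
E
```

```text
1071.0 [[356.53554502 379.79620853]] ((0.6270568370819092, -0.03285090625286102), (0.11009920388460159, 0.08908514678478241), 0.43358609080314636)
2120.5 [[ 56.98717949 246.6025641 ]] ((0.574079155921936, -0.3614391088485718), (0.04857724532485008, 0.0489310696721077), 2.577650547027588)
4633.0 [[224.43396226 153.88679245]] ((0.4527411162853241, -0.22659428417682648), (0.09859006106853485, 0.034407954663038254), 15.562886238098145)
[{'position': [85.1, 71.7], 'p': 0.86}, {'position': [150.8, 237.7], 'p': 0.63}]
t 4.5 tcp [ 0.4749 -0.1387  0.2921] xyaw -164.47 tilt [ 8.e-04  2.e-04 -1.e+00] j7 2.094 -> cm [ 4.24 -7.94  4.21] twist 0.03 F [ 0.38 -0.14 -0.12] w 0.0859 g 0.0
```

View pics/w3.png

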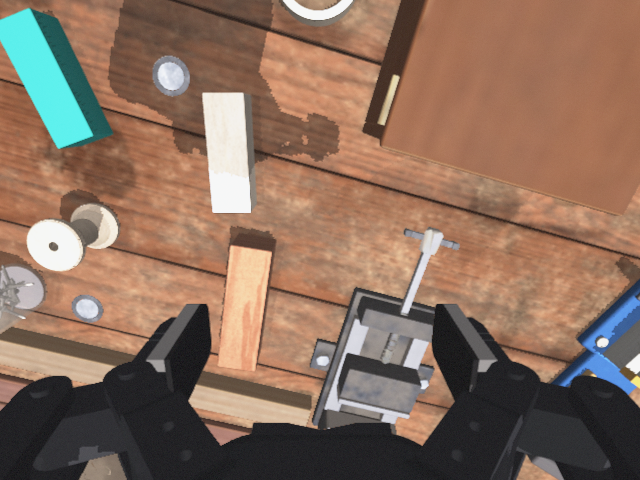

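jog_arm --deltas '[{"tx":2.2,"ty":-4.0,"tz":2,"twist":0},{"tx":4.4,"ty":-7.9,"tz":4,"twist":0},{"tx":4.4,"ty":-7.9,"tz":8,"twist":0},{"tx":4.4,"ty":-7.9,"tz":12,"twist":0},{"tx":4.4,"ty":-7.9,"tz":14,"twist":0},{"tx":4.4,"ty":-7.9,"tz":14,"twist":0},{"tx":4.4,"ty":-7.9,"tz":14,"twist":0},{"tx":4.4,"ty":-7.9,"tz":14,"twist":0}]'

```text
clock: 5.3
tcp_pos: [0.4539, -0.2279, 0.1532]
ee_rot: [-0.421, 3.111, -0.002]
contact_force: [-0.2, -0.2, 0.4]
width: 0.0854
gripper_force: 0.0
```

```bash
python3 -c "
from h import *
plan([.4535,-.2265],15.5,.088)"
```

```text
t 5.3 tcp [ 0.4539 -0.2279  0.1532] xyaw -164.57 tilt [ 2.4e-03 -8.0e-04 -1.0e+00] j7 2.372 -> cm [0.02 0.15 6.52] twist -0.07 F [-0.17 -0.17  0.44] w 0.0854 g 0.0
```

jog_arm --deltas '[{"tx":0,"ty":0,"tz":2.5,"twist":0},{"tx":0,"ty":0,"tz":4.5,"twist":0},{"tx":0,"ty":0,"tz":6.2,"twist":0},{"tx":0,"ty":0,"tz":6.5,"twist":0},{"tx":0,"ty":0,"tz":6.5,"twist":0},{"tx":0,"ty":0,"tz":6.5,"twist":0}]'

```text
clock: 5.9
tcp_pos: [0.4537, -0.2281, 0.088]
ee_rot: [-0.421, 3.111, -0.001]
contact_force: [0.5, 0.4, 0.1]
width: 0.085
gripper_force: 0.0
```

jog_arm --deltas '[{"tx":0,"ty":0,"tz":0,"twist":0},{"tx":0,"ty":0,"tz":0,"twist":0},{"tx":0,"ty":0,"tz":0,"twist":0},{"tx":0,"ty":0,"tz":0,"twist":0},{"tx":0,"ty":0,"tz":0,"twist":0},{"tx":0,"ty":0,"tz":0,"twist":0},{"tx":0,"ty":0,"tz":0,"twist":0}]' --jaw 255 --force 50

```text
clock: 6.6
tcp_pos: [0.4531, -0.2278, 0.0872]
ee_rot: [-0.421, 3.113, -0.0]
contact_force: [-0.9, 0.9, 7.1]
width: 0.0329
gripper_force: 49.7
```

```bash
python3 -c "
from h import *
plan(cl(.140),CY(),.25)"
```

```text
t 6.6 tcp [ 0.4531 -0.2278  0.0872] xyaw -164.6 tilt [ 6.e-04 -0.e+00 -1.e+00] j7 2.412 -> cm [-27.5   36.91 -16.27] twist 35.37 F [-0.86  0.91  7.1 ] w 0.0329 g 49.68262553215027
```

jog_arm --deltas '[{"tx":0,"ty":0,"tz":-4,"twist":0},{"tx":0,"ty":0,"tz":-8,"twist":0},{"tx":0,"ty":0,"tz":-12,"twist":0},{"tx":-2,"ty":3,"tz":-15,"twist":6},{"tx":-5,"ty":6.7,"tz":-16.2,"twist":12},{"tx":-8,"ty":10.7,"tz":-16.2,"twist":18},{"tx":-11,"ty":14.7,"tz":-16.2,"twist":24},{"tx":-14,"ty":18.7,"tz":-16.2,"twist":30}]'

```text
clock: 7.4
tcp_pos: [0.5384, -0.0084, 0.249]
ee_rot: [0.406, 3.115, 0.0]
contact_force: [1.5, -0.2, -1.6]
width: 0.0332
gripper_force: 50.9
```

```bash
python3 -c "
from h import *
plan(cl(.140),CY(),.25)"
```

```text
t 7.4 tcp [ 0.5384 -0.0084  0.249 ] xyaw 165.13 tilt [ 3.e-04  2.e-04 -1.e+00] j7 1.38 -> cm [-2.52 22.34 -0.1 ] twist 5.1 F [ 1.53 -0.17 -1.63] w 0.0332 g 50.85123002529144
```

jog_arm --deltas '[{"tx":-0.6,"ty":4.5,"tz":0,"twist":5},{"tx":-1.2,"ty":9,"tz":0,"twist":5},{"tx":-1.8,"ty":13.5,"tz":0,"twist":5},{"tx":-2.2,"ty":18,"tz":0,"twist":5},{"tx":-2.5,"ty":21.5,"tz":0,"twist":5},{"tx":-2.5,"ty":21.5,"tz":0,"twist":5},{"tx":-2.5,"ty":21.5,"tz":0,"twist":5},{"tx":-2.5,"ty":21.5,"tz":0,"twist":5}]'

```text
clock: 8.2
tcp_pos: [0.6164, 0.1899, 0.2485]
ee_rot: [-0.537, -3.095, 0.002]
contact_force: [0.6, -0.8, -2.5]
width: 0.0327
gripper_force: 50.8
```

```bash
python3 -c "
from h import *
plan(cl(.140),CY(),.12)
im=snap('wrist','pics/w4.png');save(im,'w4.pkl')
for x,y,z in [(.191,.025,.022),(.101,.025,.022),(.101,-.025,.022),(.191,-.025,.022),(.08,.022,.054),(.08,-.022,.054),(0,0,.139),(.196,0,.052)]: print((x,y,z),proj(im,[*cl(x,y),z]).round(1))
"
```

```text
t 8.2 tcp [0.6164 0.1899 0.2485] xyaw 160.31 tilt [-6.0e-04 -1.1e-03 -1.0e+00] j7 1.01 -> cm [ 0.02  1.19 12.85] twist 0.28 F [ 0.62 -0.83 -2.5 ] w 0.0327 g 50.768043994903564
(0.191, 0.025, 0.022) [365.3 275.6]
(0.101, 0.025, 0.022) [369.9 167.7]
(0.101, -0.025, 0.022) [304.9 167.4]
(0.191, -0.025, 0.022) [305.8 275.3]
(0.08, 0.022, 0.054) [372.5 142.4]
(0.08, -0.022, 0.054) [307.2 142.1]
(0, 0, 0.139) [353.5 -49.7]
(0.196, 0, 0.052) [336.8 297. ]
```

View pics/w4.png

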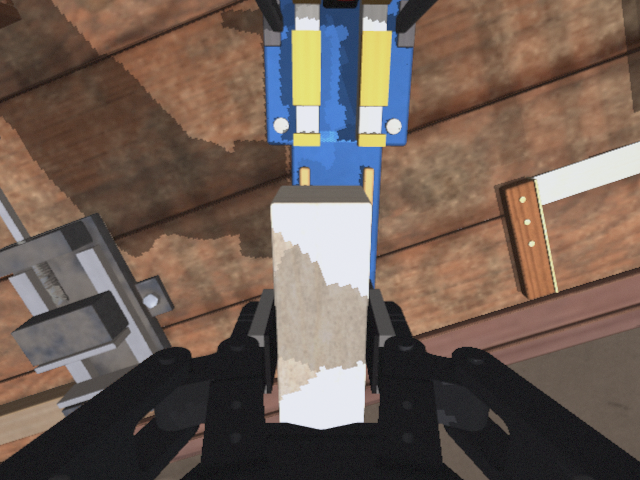

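```bash
python3 -c "
from h import *
im=load('w4.pkl');p=json.load(open('clamp.json'));Y=np.radians(160.31)
q=ray(im,321,203,.195)[:2]-np.array([.6164,.1899]);print('near end along/cross tool',q@[np.cos(Y),np.sin(Y)],q@[np.sin(Y),-np.cos(Y)])
p[0]+=.00094;p[1]-=.00034;json.dump(p,open('clamp.json','w'))
plan(cl(.140),CY(),.11)"
```

```text
near end along/cross tool 0.04984473300113688 -0.0004018534949075843
t 8.25 tcp [0.6164 0.1897 0.2487] xyaw 160.28 tilt [-4.e-04 -9.e-04 -1.e+00] j7 1.01 -> cm [-0.07  1.21 13.87] twist 0.25 F [ 0.33  0.29 -1.3 ] w 0.0327 g 50.76803505420685
```

jog_arm --deltas '[{"tx":-0.1,"ty":1.2,"tz":2,"twist":0.3},{"tx":-0.1,"ty":1.2,"tz":5,"twist":0.3},{"tx":-0.1,"ty":1.2,"tz":8,"twist":0.3},{"tx":-0.1,"ty":1.2,"tz":10.5,"twist":0.3},{"tx":-0.1,"ty":1.2,"tz":12,"twist":0.3},{"tx":-0.1,"ty":1.2,"tz":12,"twist":0.3},{"tx":-0.1,"ty":1.2,"tz":12,"twist":0.3}]'

```text
clock: 8.95
tcp_pos: [0.6221, 0.2019, 0.1297]
ee_rot: [0.544, 3.093, 0.0]
contact_force: [0.6, 0.4, -0.8]
width: 0.0328
gripper_force: 50.8
```

```bash
python3 -c "
from h import *
plan(cl(.140),CY(),.0995)"
```

```text
t 8.95 tcp [0.6221 0.2019 0.1297] xyaw 160.05 tilt [ 9.e-04  1.e-04 -1.e+00] j7 1.032 -> cm [ 0.06 -0.14  3.02] twist 0.02 F [ 0.59  0.35 -0.83] w 0.0328 g 50.75888156890869
```

jog_arm --deltas '[{"tx":0.05,"ty":-0.1,"tz":0.8,"twist":0},{"tx":0.05,"ty":-0.1,"tz":1.6,"twist":0},{"tx":0.05,"ty":-0.1,"tz":2.3,"twist":0},{"tx":0.05,"ty":-0.1,"tz":2.8,"twist":0},{"tx":0.05,"ty":-0.1,"tz":3.05,"twist":0},{"tx":0.05,"ty":-0.1,"tz":3.05,"twist":0},{"tx":0.05,"ty":-0.1,"tz":3.05,"twist":0}]'

```text
clock: 9.65
tcp_pos: [0.6204, 0.2016, 0.0993]
ee_rot: [-0.543, -3.094, -0.0]
contact_force: [-6.6, -1.6, 12.4]
width: 0.0329
gripper_force: 52.5
```

```bash
python3 -c "
from h import *
plan(cl(.140),CY(),.0995)"
```

```text
t 9.65 tcp [0.6204 0.2016 0.0993] xyaw 160.1 tilt [-6.e-04  4.e-04 -1.e+00] j7 1.043 -> cm [-0.09 -0.06 -0.02] twist 0.07 F [-6.64 -1.57 12.38] w 0.0329 g 52.499093413352966
```

jog_arm --deltas '[{"tx":0,"ty":0,"tz":0,"twist":0},{"tx":0,"ty":0,"tz":0,"twist":0},{"tx":0,"ty":0,"tz":0,"twist":0},{"tx":0,"ty":0,"tz":0,"twist":0},{"tx":0,"ty":0,"tz":-1,"twist":0},{"tx":0,"ty":0,"tz":-5,"twist":0},{"tx":0,"ty":0,"tz":-10,"twist":0},{"tx":0,"ty":0,"tz":-15,"twist":0}]' --jaw 0

```text
clock: 10.45
tcp_pos: [0.6204, 0.2014, 0.2503]
ee_rot: [-0.543, -3.094, 0.001]
contact_force: [1.0, 0.8, -0.3]
width: 0.0849
gripper_force: 0.0
```

jog_arm --deltas '[{"tx":4,"ty":0,"tz":-3,"twist":0},{"tx":8,"ty":0,"tz":-3,"twist":0},{"tx":8,"ty":0,"tz":-3,"twist":0},{"tx":8,"ty":0,"tz":-3,"twist":0},{"tx":8,"ty":0,"tz":-3,"twist":0}]'

```text
clock: 10.95
tcp_pos: [0.5462, 0.2284, 0.2785]
ee_rot: [0.544, 3.093, -0.0]
contact_force: [-0.0, -0.6, -0.3]
width: 0.0854
gripper_force: 0.0
```

```bash
python3 -c "
from h import *
im=snap('wrist','pics/w5.png');save(im,'w5.pkl')
p=json.load(open('clamp.json'))
px=np.array(im['pixels']).astype(int);m=((px.min(2)>150)&(px.max(2)-px.min(2)<45)).astype(np.uint8)
for c in sorted(cv2.findContours(m,0,2)[0],key=cv2.contourArea)[-3:]:
    q=np.array([ray(im,*v,.046)[:2] for v in c[:,0]])-p[:2];co,s=np.cos(p[2]),np.sin(p[2])
    w=np.c_[co*q[:,0]+s*q[:,1],-s*q[:,0]+co*q[:,1]].astype(np.float32);print(cv2.contourArea(c),w.min(0),w.max(0),cv2.minAreaRect(w))
for n,z in dict(bed=.012,pale_blank=.012).items():
    for b in arm.spot_point('wrist',n)[:2]:
        q=ray(im,b['position'][1],b['position'][0],z)[:2]-p[:2];c,s=np.cos(p[2]),np.sin(p[2]);print(n,b['p'],round(c*q[0]+s*q[1],4),round(-s*q[0]+c*q[1],4))
plan(cl(-.056-.040),CY(),.25)"
```

```text
3168.0 [0.05777874 0.14069298] [0.11617463 0.24815686] ((0.08610417693853378, 0.19484341144561768), (0.024265900254249573, 0.10704632103443146), 20.701818466186523)
3892.5 [ 0.08893706 -0.01696851] [0.18787727 0.01744217] ((0.13840723037719727, 0.0003268960863351822), (0.0990675613284111, 0.03423573821783066), 0.2897961437702179)
4126.5 [-0.09374747  0.1709286 ] [0.05196155 0.23665309] ((-0.02323073148727417, 0.20480787754058838), (0.1556757688522339, 0.01603677123785019), 19.966896057128906)
pale_blank 0.87 0.1347 0.0018
t 11.1 tcp [0.5463 0.2282 0.2779] xyaw 160.01 tilt [-0.e+00 -7.e-04 -1.e+00] j7 0.882 -> cm [15.64 -0.03  2.79] twist -0.01 F [-0.09 -0.26 -0.22] w 0.0855 g 0.0
```

View pics/w5.png

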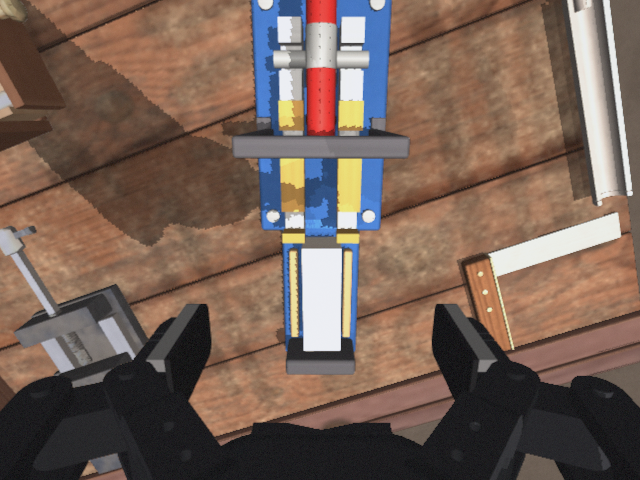

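jog_arm --deltas '[{"tx":4,"ty":0,"tz":0,"twist":0},{"tx":8,"ty":0,"tz":0,"twist":0},{"tx":12,"ty":0,"tz":0,"twist":0},{"tx":15.8,"ty":0,"tz":1,"twist":0},{"tx":15.8,"ty":0,"tz":4,"twist":0},{"tx":15.8,"ty":0,"tz":7,"twist":0},{"tx":15.8,"ty":0,"tz":7,"twist":0},{"tx":15.8,"ty":0,"tz":7,"twist":0}]'

```text
clock: 11.9
tcp_pos: [0.3975, 0.2823, 0.2084]
ee_rot: [-0.545, -3.094, 0.002]
contact_force: [0.1, -0.1, 0.6]
width: 0.0856
gripper_force: 0.0
```

```bash
python3 -c "
from h import *
plan(cl(-.098),CY(),.152)
im=snap('wrist','pics/w6.png');save(im,'w6.pkl')
p=json.load(open('clamp.json'))
hsv=cv2.cvtColor(np.array(im['pixels']),cv2.COLOR_RGB2HSV);m=(((hsv[...,0]<8)|(hsv[...,0]>172))&(hsv[...,1]>180)&(hsv[...,2]>110)).astype(np.uint8)
for c in sorted(cv2.findContours(m,0,2)[0],key=cv2.contourArea)[-2:]:
    q=np.array([ray(im,*v,.098)[:2] for v in c[:,0]])-p[:2];co,s=np.cos(p[2]),np.sin(p[2])
    w=np.c_[co*q[:,0]+s*q[:,1],-s*q[:,0]+co*q[:,1]];print(cv2.contourArea(c),cv2.boundingRect(c),w.min(0),w.max(0))
"
```

```text
t 11.9 tcp [0.3975 0.2823 0.2084] xyaw 160.03 tilt [-6.0e-04 -1.2e-03 -1.0e+00] j7 0.626 -> cm [ 0.01 -0.02  5.64] twist -0.0 F [ 0.1  -0.09  0.57] w 0.0856 g 0.0
606.5 (306, 368, 31, 61) [-0.0416506  -0.00873745] [-0.00024993  0.00820206]
2299.5 (305, 236, 34, 95) [-0.11837975 -0.00865812] [-0.06557145  0.00832319]
```

jog_arm --deltas '[{"tx":0,"ty":0,"tz":2,"twist":0},{"tx":0,"ty":0,"tz":4,"twist":0},{"tx":0,"ty":0,"tz":5.3,"twist":0},{"tx":0,"ty":0,"tz":5.6,"twist":0},{"tx":0,"ty":0,"tz":5.6,"twist":0}]'

```text
clock: 12.45
tcp_pos: [0.3977, 0.2829, 0.1531]
ee_rot: [0.544, 3.093, 0.001]
contact_force: [-0.1, -0.2, -1.3]
width: 0.0853
gripper_force: 0.0
```

jog_arm --deltas '[{"tx":0,"ty":0,"tz":0,"twist":0},{"tx":0,"ty":0,"tz":0,"twist":0},{"tx":0,"ty":0,"tz":0,"twist":0},{"tx":0,"ty":0,"tz":0,"twist":0},{"tx":0,"ty":0,"tz":0,"twist":0},{"tx":0,"ty":0,"tz":0,"twist":0},{"tx":0,"ty":0,"tz":0,"twist":0}]' --jaw 255 --force 40

```text
clock: 13.15
tcp_pos: [0.397, 0.2826, 0.1526]
ee_rot: [-0.543, -3.094, -0.0]
contact_force: [-1.0, -0.9, 5.7]
width: 0.0168
gripper_force: 38.8
```

jog_arm --deltas '[{"tx":0,"ty":0,"tz":-0.6,"twist":0},{"tx":0,"ty":0,"tz":-1.2,"twist":0},{"tx":0,"ty":0,"tz":-1.9,"twist":0},{"tx":0,"ty":0,"tz":-1.9,"twist":0},{"tx":0,"ty":0,"tz":-1.9,"twist":0}]'

```text
clock: 13.65
tcp_pos: [0.3969, 0.2825, 0.1714]
ee_rot: [0.543, 3.094, 0.0]
contact_force: [0.5, -0.7, -2.4]
width: 0.0169
gripper_force: 39.3
```

```bash
python3 -c "
from h import *
plan(cl(-.098),CY(),.152)"
```

```text
t 13.65 tcp [0.3969 0.2825 0.1714] xyaw 160.09 tilt [ 1.e-04  1.e-04 -1.e+00] j7 0.65 -> cm [-0.06 -0.03  1.94] twist 0.06 F [ 0.54 -0.72 -2.43] w 0.0169 g 39.33063805103302
```

jog_arm --deltas '[{"tx":-1,"ty":0,"tz":0,"twist":0},{"tx":-2,"ty":0,"tz":0,"twist":0},{"tx":-3,"ty":0,"tz":0,"twist":0},{"tx":-4,"ty":0,"tz":0,"twist":0},{"tx":-5,"ty":0,"tz":0,"twist":0},{"tx":-5.8,"ty":0,"tz":0,"twist":0},{"tx":-5.8,"ty":0,"tz":0,"twist":0},{"tx":-5.8,"ty":0,"tz":0,"twist":0}]'

```text
clock: 14.45
tcp_pos: [0.4522, 0.2623, 0.1713]
ee_rot: [0.545, 3.093, -0.0]
contact_force: [0.4, -2.0, -2.1]
width: 0.0164
gripper_force: 39.3
```

jog_arm --deltas '[{"tx":0,"ty":0,"tz":0.4,"twist":0},{"tx":0,"ty":0,"tz":0.8,"twist":0},{"tx":0,"ty":0,"tz":1.0,"twist":0},{"tx":0,"ty":0,"tz":1.0,"twist":0},{"tx":0,"ty":0,"tz":1.0,"twist":0}]'

```text
clock: 14.95
tcp_pos: [0.4511, 0.2628, 0.161]
ee_rot: [-0.543, -3.094, 0.001]
contact_force: [-0.3, -4.9, -3.2]
width: 0.0167
gripper_force: 39.3
```

```bash
python3 -c "
from h import *
plan(cl(-.098+.058),CY(),.152)"
```

```text
t 14.95 tcp [0.4511 0.2628 0.161 ] xyaw 160.1 tilt [-8.e-04 -4.e-04 -1.e+00] j7 0.763 -> cm [-0.09 -0.03  0.9 ] twist 0.07 F [-0.26 -4.93 -3.18] w 0.0167 g 39.33355093002319
```

jog_arm --deltas '[{"tx":0,"ty":0,"tz":0.4,"twist":0},{"tx":0,"ty":0,"tz":0.8,"twist":0},{"tx":0,"ty":0,"tz":0.9,"twist":0},{"tx":0,"ty":0,"tz":0.9,"twist":0}]'

```text
clock: 15.35
tcp_pos: [0.4515, 0.2627, 0.1526]
ee_rot: [-0.543, -3.094, -0.0]
contact_force: [-3.0, -6.0, 5.7]
width: 0.0168
gripper_force: 40.2
```

jog_arm --deltas '[{"tx":0,"ty":0,"tz":0,"twist":0},{"tx":0,"ty":0,"tz":0,"twist":0},{"tx":0,"ty":0,"tz":0,"twist":0},{"tx":0,"ty":0,"tz":0,"twist":0},{"tx":0,"ty":0,"tz":0,"twist":0},{"tx":0,"ty":0,"tz":0,"twist":0}]' --jaw 0

```text
clock: 15.95
tcp_pos: [0.4516, 0.2631, 0.1523]
ee_rot: [0.543, 3.094, 0.0]
contact_force: [0.5, 0.7, 0.7]
width: 0.0852
gripper_force: 0.0
```

jog_arm --deltas '[{"tx":0,"ty":0,"tz":-4,"twist":0},{"tx":0,"ty":0,"tz":-8,"twist":0},{"tx":0,"ty":0,"tz":-10,"twist":0},{"tx":0,"ty":0,"tz":-10,"twist":0},{"tx":0,"ty":0,"tz":-10,"twist":0}]'

```text
clock: 16.45
tcp_pos: [0.4514, 0.263, 0.2522]
ee_rot: [0.543, 3.094, 0.001]
contact_force: [-1.1, -0.4, -0.3]
width: 0.0855
gripper_force: 0.0
```

```bash
python3 -c "
from h import *
im=snap('wrist','pics/w7.png');save(im,'w7.pkl')
plan(cl(.002+.044),CY(),.25)"
```

```text
t 16.5 tcp [0.451  0.2628 0.2515] xyaw 160.11 tilt [-8.e-04 -4.e-04 -1.e+00] j7 0.717 -> cm [-8.7  -0.04  0.15] twist 0.08 F [-0.27 -0.7  -0.58] w 0.0854 g 0.0
```

View pics/w7.png

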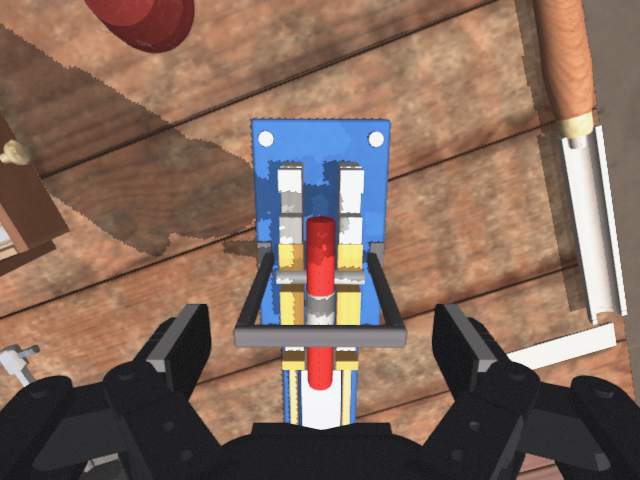

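jog_arm --deltas '[{"tx":-4,"ty":0,"tz":0,"twist":0},{"tx":-8,"ty":0,"tz":0,"twist":0},{"tx":-8.7,"ty":0,"tz":0,"twist":0},{"tx":-8.7,"ty":0,"tz":0,"twist":0},{"tx":-8.7,"ty":0,"tz":4,"twist":0},{"tx":-8.7,"ty":0,"tz":6,"twist":0},{"tx":-8.7,"ty":0,"tz":6,"twist":0}]'

```text
clock: 17.2
tcp_pos: [0.53, 0.2334, 0.1888]
ee_rot: [-0.54, -3.089, 0.006]
contact_force: [-0.4, -0.4, 0.1]
width: 0.0856
gripper_force: 0.0
```

```bash
python3 -c "
from h import *
plan(cl(.0457),CY(),.1525)"
```

```text
t 17.2 tcp [0.53   0.2334 0.1888] xyaw 160.17 tilt [-0.0067 -0.0028 -1.    ] j7 0.892 -> cm [-0.26  0.06  3.63] twist 0.15 F [-0.39 -0.42  0.06] w 0.0856 g 0.0
```

jog_arm --deltas '[{"tx":0,"ty":0,"tz":0,"twist":0},{"tx":0,"ty":0,"tz":2,"twist":0},{"tx":0,"ty":0,"tz":3.5,"twist":0},{"tx":0,"ty":0,"tz":3.9,"twist":0},{"tx":0,"ty":0,"tz":3.9,"twist":0},{"tx":0,"ty":0,"tz":3.9,"twist":0}]'

```text
clock: 17.8
tcp_pos: [0.5338, 0.2337, 0.1545]
ee_rot: [0.543, 3.093, 0.002]
contact_force: [1.0, -0.6, 0.6]
width: 0.0851
gripper_force: 0.0
```

```bash
python3 -c "
from h import *
plan(cl(.0457),CY(),.1525)"
```

```text
t 17.8 tcp [0.5338 0.2337 0.1545] xyaw 160.1 tilt [ 1.4e-03  9.0e-04 -1.0e+00] j7 0.91 -> cm [ 0.11 -0.12  0.2 ] twist 0.07 F [ 1.03 -0.63  0.56] w 0.0851 g 0.0
```

jog_arm --deltas '[{"tx":0.05,"ty":-0.1,"tz":0.2,"twist":0},{"tx":0.05,"ty":-0.1,"tz":0.2,"twist":0}]'

```text
clock: 18.0
tcp_pos: [0.5325, 0.2325, 0.1517]
ee_rot: [0.543, 3.094, 0.001]
contact_force: [-0.8, 0.3, -1.9]
width: 0.0855
gripper_force: 0.0
```

jog_arm --deltas '[{"tx":0,"ty":0,"tz":0,"twist":0},{"tx":0,"ty":0,"tz":0,"twist":0},{"tx":0,"ty":0,"tz":0,"twist":0},{"tx":0,"ty":0,"tz":0,"twist":0},{"tx":0,"ty":0,"tz":0,"twist":0},{"tx":0,"ty":0,"tz":0,"twist":0},{"tx":0,"ty":0,"tz":0,"twist":0}]' --jaw 255 --force 50

```text
clock: 18.7
tcp_pos: [0.5326, 0.2327, 0.1514]
ee_rot: [0.543, 3.094, 0.001]
contact_force: [-0.3, 0.5, 1.8]
width: 0.0168
gripper_force: 48.7
```

jog_arm --deltas '[{"tx":0,"ty":0,"tz":-0.6,"twist":0},{"tx":0,"ty":0,"tz":-1.2,"twist":0},{"tx":0,"ty":0,"tz":-1.9,"twist":0},{"tx":0,"ty":0,"tz":-1.9,"twist":0},{"tx":0,"ty":0,"tz":-1.9,"twist":0}]'

```text
clock: 19.2
tcp_pos: [0.5325, 0.2326, 0.1705]
ee_rot: [0.543, 3.094, 0.001]
contact_force: [1.0, 1.3, -2.3]
width: 0.0166
gripper_force: 49.1
```

```bash
python3 -c "
from h import *
plan(cl(.0457+.062),CY(),.1525)"
```

```text
t 19.2 tcp [0.5325 0.2326 0.1705] xyaw 160.1 tilt [ 5.e-04  4.e-04 -1.e+00] j7 0.903 -> cm [-6.18  0.02  1.81] twist 0.07 F [ 1.    1.31 -2.34] w 0.0166 g 49.07780706882477
```

jog_arm --deltas '[{"tx":-1,"ty":0,"tz":0,"twist":0},{"tx":-2,"ty":0,"tz":0,"twist":0},{"tx":-3,"ty":0,"tz":0,"twist":0},{"tx":-4,"ty":0,"tz":0,"twist":0},{"tx":-5,"ty":0,"tz":0,"twist":0},{"tx":-5.8,"ty":0,"tz":0,"twist":0},{"tx":-6.2,"ty":0,"tz":0,"twist":0},{"tx":-6.2,"ty":0,"tz":0,"twist":0}]'

```text
clock: 20.0
tcp_pos: [0.5899, 0.2117, 0.1693]
ee_rot: [-0.542, -3.091, 0.001]
contact_force: [-5.8, 4.6, -2.5]
width: 0.0167
gripper_force: 49.1
```

jog_arm --deltas '[{"tx":0,"ty":0,"tz":0.4,"twist":0},{"tx":0,"ty":0,"tz":0.8,"twist":0},{"tx":0,"ty":0,"tz":1.0,"twist":0},{"tx":0,"ty":0,"tz":1.0,"twist":0},{"tx":0,"ty":0,"tz":1.0,"twist":0}]'

```text
clock: 20.5
tcp_pos: [0.5895, 0.2119, 0.1593]
ee_rot: [-0.541, -3.091, 0.001]
contact_force: [-7.3, 4.9, -3.4]
width: 0.0165
gripper_force: 49.1
```

```bash
python3 -c "
from h import *
plan(cl(.0457+.062),CY(),.1525)"
```

```text
t 20.5 tcp [0.5895 0.2119 0.1593] xyaw 160.13 tilt [-4.e-03  1.e-04 -1.e+00] j7 0.982 -> cm [-0.12  0.03  0.68] twist 0.1 F [-7.26  4.9  -3.41] w 0.0165 g 49.081791043281555
```

jog_arm --deltas '[{"tx":0,"ty":0,"tz":0.4,"twist":0},{"tx":0,"ty":0,"tz":0.8,"twist":0},{"tx":0,"ty":0,"tz":0.9,"twist":0},{"tx":0,"ty":0,"tz":0.9,"twist":0},{"tx":0,"ty":0,"tz":0.9,"twist":0}]'

```text
clock: 21.0
tcp_pos: [0.5898, 0.2118, 0.1513]
ee_rot: [-0.542, -3.091, 0.0]
contact_force: [-8.6, 2.7, 5.2]
width: 0.0164
gripper_force: 50.0
```

```bash
python3 -c "
from h import *
plan(cl(.0457+.062),CY(),.1525)"
```

```text
t 21.0 tcp [0.5898 0.2118 0.1513] xyaw 160.13 tilt [-3.1e-03  5.0e-04 -1.0e+00] j7 0.986 -> cm [-0.08  0.03 -0.12] twist 0.1 F [-8.57  2.72  5.21] w 0.0164 g 50.04031419754028
```

Seated. Release, back off, and check.

jog_arm --deltas '[{"tx":0,"ty":0,"tz":0,"twist":0},{"tx":0,"ty":0,"tz":0,"twist":0},{"tx":0,"ty":0,"tz":0,"twist":0},{"tx":0,"ty":0,"tz":0,"twist":0},{"tx":0,"ty":0,"tz":0,"twist":0},{"tx":0,"ty":0,"tz":-3,"twist":0},{"tx":0,"ty":0,"tz":-8,"twist":0},{"tx":0,"ty":0,"tz":-12,"twist":0}]' --jaw 0

```text
clock: 21.8
tcp_pos: [0.591, 0.2112, 0.2733]
ee_rot: [0.543, 3.094, -0.0]
contact_force: [1.3, 0.9, -0.2]
width: 0.085
gripper_force: 0.0
```

jog_arm --deltas '[{"tx":3,"ty":0,"tz":0,"twist":0},{"tx":5,"ty":0,"tz":0,"twist":0},{"tx":5,"ty":0,"tz":0,"twist":0},{"tx":5,"ty":0,"tz":0,"twist":0},{"tx":5,"ty":0,"tz":0,"twist":0}]'

```text
clock: 22.3
tcp_pos: [0.5445, 0.2279, 0.2712]
ee_rot: [0.544, 3.093, -0.0]
contact_force: [0.6, -1.0, 0.1]
width: 0.0854
gripper_force: 0.0
```

```bash
python3 -c "
from h import *
im=snap('wrist','pics/w8.png');save(im,'w8.pkl')
plan(cl(.1),CY(),.25)"
```

```text
t 22.35 tcp [0.5446 0.2278 0.2711] xyaw 160.03 tilt [ 4.e-04 -5.e-04 -1.e+00] j7 0.877 -> cm [-4.11  0.07  2.12] twist 0.0 F [-1.13 -0.61 -1.12] w 0.0854 g 0.0
```

View pics/w8.png

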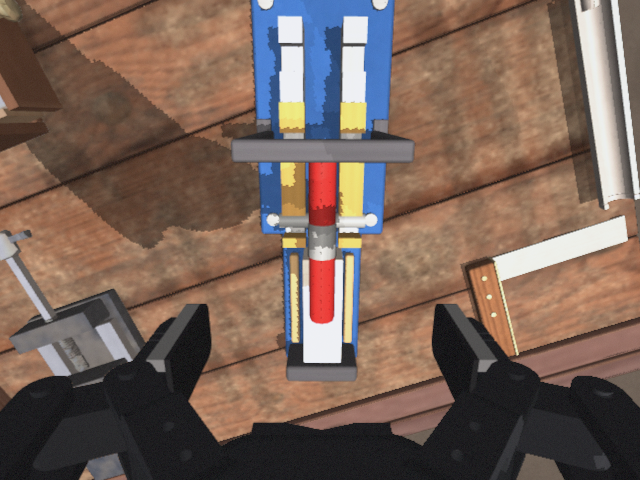

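```bash
python3 -c "
from h import *
print(arm.hand_in())"
```

```text
the job is handed in; nothing more can be done
None
```

The pale blank is clamped in the bed, with the lever down in the last notch and the pad pushing the blank against the fixed end. I handed the job in at about 22 s; the hand-in returned no verdict, so the result rests on the last wrist picture and the force readings.

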